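Pack the pool balls away in two layers

ROBOT

A 6-joint arm with a two-finger parallel gripper is mounted at the origin on the work surface. World frame = base frame: x ahead of the robot, y to its left, z up, the work surface at z = 0. Lengths are in m, angles in rad, forces in N, time in s.
With the tool pointing down it reaches from about 0.425 to 0.95 m from the base axis. Payload 3.5 kg.
Tool frame: the origin (TCP) lies at the very end of the fingers, on their centre line; the grasp point (between the pads) lies 19 mm behind it (ctrl.pinch_z is the distance from the TCP to the grasp point, in m); z points along the fingers, y is the line along which they close (so a half turn about z gives the same grasp; the last joint's range is limited). The gripper opens to 85 mm and grips with 20 to 120 N. Pads are 22 mm wide; open, the fingers measure 114 mm over their backs; the gripper's body (76 mm by 85 mm) begins 54 mm behind the grasp point. The pads swing forward as they close: fully open they stand 13 mm farther back than shut.
Start: joints at [-1.358, 0.286, 1.577, -0, 1.279, -0.15], TCP at [0.24, -0.631, 0.231] pointing down, gripper open.
Joint ranges: [-2.77, 2.77], [-0.9, 2.22], [0.21, 2.48], [-1.53, 4.67], [0.24, 2.81], [-2.84, 2.84]. Speed limits (rad/s): [2.79, 2.79, 3.14, 3.14, 3.14, 3.14].

INTERFACE

Orientations are given as a unit quaternion [x, y, z, w].
In Python, from plant import ctrl gives the robot as it stands. The module is installed in compiled form; this text tells all that it offers.
- The arm moves only by the shell command python3 -m crank 'ROWS' [OPENING] [FORCE]. ROWS is JSON, a list of rows, each a list of 6 numbers: the shift along the tool's x, y, z in cm, then the turn, a rotation vector about the tool's x, y, z in rad. In form: [[tx, ty, tz, rx, ry, rz], ...]. A call has 1 to 10 rows; each row is the pose to reach, as a shift and turn from the pose commanded when the call began, along the tool's axes at that moment; what a row does not reach only later rows make up. A row lasts 1/10 s, in which the tool goes at most 50 mm and 8.59 degrees, less where a joint would pass 70% of its speed; a pose out of reach is approached as far as the arm can. A call with a gripper value outside its range is refused whole. OPENING is the opening, from 0 (shut) to 1 (fully open), set as the call begins (- or left out, the last holds). The fingers move at their own pace and stop on an object; FORCE is the grip in N (left out, the last holds). Time passes only in rows, so rows that repeat a pose let the fingers close. It gives the time, the measured TCP pose, the force, the opening and the grip force at its end, in the units of the state.
- ctrl.get_state(): the state, without advancing time (a new reading comes with each control period).
- ctrl.read_camera(name): name is "scene" or "top"; returns (picture, depth): 420x560x3 uint8, blue, green, red; 420x560 float32, m along the optical axis (not along the pixel's ray), 0 where there is no reading.
- ctrl.camera_info(name): a dict with "K" (3x3 intrinsics, pixels), "k1" (the pictures are not rectified: a ray, as slopes to the right and down, at radius r is drawn at 1 + k1 r^2 times it, then the intrinsics apply), "origin" and "orientation" of the camera in the world. Camera axes: x right, y down, z forward; pixel columns grow to the right and rows downward; lengths in m; the calibration is good to about 2 mm. A picture is of the moment at which its call begins. camera_info takes no time and is no camera call.
- ctrl.sign_off(): hands the job in; it is judged then, once.
The state is a dict: "time": time; "qpos": joint angles; "dq": joint speeds; "joint_efforts": joint torques, N m; "eef_pos": TCP position; "tcp_rot": TCP orientation; "contact_force": force on the tool from outside, world axes, zero at the start; "wrist_torque": the same for the moment, N m; "opening": opening from 0.0 (shut) to 1.0 (fully open); "finger_force": force on a finger pad.
Only numpy, scipy, OpenCV 4.12 (cv2) and the standard library are available. Lean on these libraries where they do the work, as an engineer would, in place of code of your own. Each camera call takes 0.05 s, during which the arm holds its last target. There are 200 camera calls.

TASK

Put the loose pool ball into the empty seat of the fixed ball rack, lay the plywood separator sheet squarely on top of the rack, then stand the tote with its three balls on the sheet, directly above the rack and lined up with it. Set the tote down gently, keep every ball in its seat, and leave the mug, the brush and the chalk box where they are.

Things in the scene. Friction and masses are not known exactly. Their poses are not given: they have to be found in the camera images.
- rack: Dark wooden ball rack, fixed on the counter: floor 196 x 64 x 12 mm with three square 34 mm holes (seats) in a row, 56 mm apart; at each end an end block 14 mm thick, 64 mm wide, top 62 mm above the counter. Long sides open. Origin: centre of underside; x along the row, z up. Seated balls stay 5 mm lower than the end blocks, on which the sheet is to lie.
- rack_seat0 (a point): Where the centre of a ball is when it sits in the rack's -x end seat, 31.0 mm above the counter.
- rack_seat1 (a point): Where the centre of a ball is when it sits in the rack's middle seat, 31.0 mm above the counter.
- rack_seat2 (a point): Where the centre of a ball is when it sits in the rack's +x end seat, 31.0 mm above the counter.
- ball0_center (a point): Centre of a pool ball, 51 mm in diameter, 120 g, the same red as all the others. Starts in one of the rack's seats; ball0 and ball1 fill two of the three, and which seat is empty changes.
- ball1_center (a point): Centre of a pool ball, 51 mm in diameter, 120 g, the same red as all the others. Starts in one of the rack's seats; ball0 and ball1 fill two of the three, and which seat is empty changes.
- ball2_center (a point): Centre of a pool ball, 51 mm in diameter, 120 g, the same red as all the others. The loose one: it starts on the rubber pad.
- spot: Black rubber pad lying on the counter, 68 mm square and 12 mm high, fixed, with a 34 mm square hole in which the loose ball rests, its centre 31.0 mm above the counter. Origin: centre of its underside.
- sheet: Separator sheet: stiff flat plywood 200 x 64 x 6 mm, 60 g, loose. Origin: centre of its underside; x along its length, z up. Starts flat on the cork rest, underside 18 mm above the counter; its long edges overhang the rest by 17 mm on each side, so it can be pinched across its 64 mm width.
- rest: Cork block 150 x 30 x 18 mm, fixed, that lies under the sheet, along it. Origin: centre of its underside.
- tote: Ball tote: light wooden carrier standing on the counter, 0.6 to 0.72 kg with its three balls. Floor 196 x 64 x 12 mm with three seats 56 mm apart, end panels 14 mm thick, 64 wide, 112 high, open long sides. A straight handle bar 16 mm wide, 24 high, runs between the end panels above the balls, its top 110 mm up. Origin: centre of its flat underside; x along its length, z up.
- tote_handle (a point): Middle of the tote's handle bar, 98 mm above the tote's underside; the bar runs along the tote's x. 16 mm wide to grip from above; the balls below reach 56 mm above the underside.
- tote_seat0 (a point): Where the centre of a ball is when it sits in the tote's -x end seat.
- tote_seat1 (a point): Where the centre of a ball is when it sits in the tote's middle seat.
- tote_seat2 (a point): Where the centre of a ball is when it sits in the tote's +x end seat.
- tball0_center (a point): Centre of one of the three red pool balls, 51 mm, 120 g, that ride in the tote's seats, held only by their own weight.
- tball1_center (a point): Centre of one of the three red pool balls, 51 mm, 120 g, that ride in the tote's seats, held only by their own weight.
- tball2_center (a point): Centre of one of the three red pool balls, 51 mm, 120 g, that ride in the tote's seats, held only by their own weight.
- mug: White coffee mug, 72 mm across and 90 mm high; bystander. Origin: centre of its underside.
- brush: Table brush, 180 x 30 x 45 mm, standing on its bristles; bystander. Origin: centre of its underside.
- chalkbox: Cardboard chalk box 70 x 50 x 50 mm; bystander. Origin: centre of its underside.
There are look-alikes about, which are no part of the job. What is shaped like the part that bears tball2_center but pink or turquoise is not meant. Leave any blue look-alike of the part that bears tball0_center alone.

How it is judged:
By the outcome, as a careful person would: the job done as asked, in the order asked, and still so for the second after the job is handed in, with the robot touching nothing.
It also fails if it takes over 72 s, if anything falls off the work surface, if the arm or the gripper's body presses on something with over 40 N, if the wrist force passes 120 N, or if a joint passes its speed limit or range.

## Working session

There is one attempt and no reset: what is moved stays moved. The work goes in short steps, Python scripts to look and compute and a shell command to move; the robot and the scene stay as the last step left them, time stands still between calls to the robot, and variables do not carry over. Pictures are saved under pics/ and viewed, at most 10 in all, crops included, and the job is handed in when it is done.

```bash
mkdir -p pics; ls
python3 - <<'E'
from plant import ctrl
import cv2,numpy as np
for n in("scene","top"):
    i=ctrl.camera_info(n);print(n,i)
    p,d=ctrl.read_camera(n);cv2.imwrite(f"pics/{n}0.png",p);np.save(f"{n}0.npy",d)
print(ctrl.get_state())
E
```

```text
pics
scene {'K': array([[422.6360381 ,   0.        , 282.4461822 ],
       [  0.        , 422.6360381 , 204.72459277],
       [  0.        ,   0.        ,   1.        ]]), 'k1': -0.026423124759009976, 'origin': array([1.03313038, 0.9974369 , 0.77646702]), 'orientation': array([ 0.20984196,  0.84819761, -0.47059073, -0.12276617])}
top {'K': array([[471.6822307 ,   0.        , 273.62768971],
       [  0.        , 471.6822307 , 215.53593776],
       [  0.        ,   0.        ,   1.        ]]), 'k1': -0.05601181037678457, 'origin': array([0.37490539, 0.0389164 , 1.24377254]), 'orientation': array([-0.69765452,  0.71408981, -0.04696866,  0.03388017])}
{'time': 0.1, 'qpos': array([-1.35798601e+00,  2.87105965e-01,  1.57805171e+00, -2.25521671e-05,
        1.27861347e+00, -1.49999506e-01]), 'dq': array([ 0.00150232,  0.00127379, -0.00379654,  0.00115368,  0.00079544,
        0.00211996]), 'joint_efforts': array([ 5.87097529e-04, -4.07298553e+01, -2.93699294e+01, -1.49287343e-04,
        3.40238934e-03,  8.69939129e-06]), 'eef_pos': array([ 0.23945254, -0.63045146,  0.23005482]), 'tcp_rot': array([ 9.83590030e-01,  1.80414707e-01, -4.49918331e-05, -1.08836801e-03]), 'contact_force': array([-0.10077383, -0.45492619, -0.11261548]), 'wrist_torque': array([-0.00375172,  0.01948986, -0.00654611]), 'finger_force': 0.0, 'opening': 1.0039686039123232}
```

View pics/top0.png

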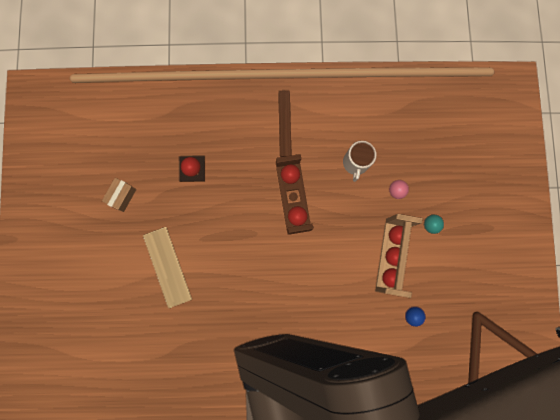

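View pics/scene0.png

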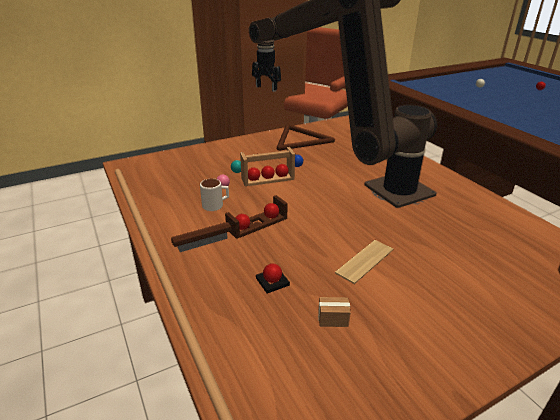

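The top view shows the rack at (293,195) with its middle seat empty, at (293,197). The loose ball is at (190,167), the sheet at (167,267) and the tote at (394,256), with pink, turquoise and blue look-alikes around the tote. The scene view shows the rack at (257,218), the pad ball at (272,272), the sheet at (364,260) and the tote at (268,168).

```bash
cat > h.py <<'E'
from plant import ctrl
import cv2,numpy as np
from scipy.spatial.transform import Rotation as R
I={n:ctrl.camera_info(n) for n in("scene","top")}
def ray(n,uv):
    i=I[n];K=i["K"]
    p=cv2.undistortPoints(np.float64(uv).reshape(-1,1,2),K,np.float64([i["k1"],0,0,0]))[:,0]
    d=np.c_[p,np.ones(len(p))]
    return i["origin"],d@R.from_quat(i["orientation"]).as_matrix().T
def plane(n,uv,z):
    o,d=ray(n,uv);return o+d*((z-o[2])/d[:,2])[:,None]
def tri(a,b):  # pixel in scene, in top -> point, gap
    o1,d1=ray("scene",a);o2,d2=ray("top",b);d1=d1[0];d2=d2[0]
    n=np.cross(d1,d2);s=np.linalg.solve(np.c_[d1,-d2,n],o2-o1)
    return o1+s[0]*d1+s[2]*n/2,abs(s[2])*np.linalg.norm(n)
def pts(n,depth):  # depth map -> world points
    v,u=np.mgrid[:420,:560];o,d=ray(n,np.c_[u.ravel(),v.ravel()])
    return (o+d*depth.reshape(-1,1)).reshape(420,560,3)
def comps(m,amin=40):
    k,l,s,c=cv2.connectedComponentsWithStats(m.astype(np.uint8))
    return [(s[j],c[j],l==j) for j in range(1,k) if s[j,4]>=amin]
def red(p):
    h=cv2.cvtColor(p,cv2.COLOR_BGR2HSV)
    return ((h[...,0]<6)|(h[...,0]>172))&(h[...,1]>190)&(h[...,2]>50)
def steps(yaw,dx,dy,dz): pass
E
python3 - <<'E'
from h import *
np.set_printoptions(precision=4,suppress=True)
for n in("top","scene"):
    p=cv2.imread(f"pics/{n}0.png");W=pts(n,np.load(f"{n}0.npy"))
    print(n,"RED")
    for s,c,m in comps(red(p)): print(s,c.round(1),plane(n,[c],.031)[0], W[m][:,2].max().round(4))
    # raised regions
    print("RAISED")
    z=W[...,2]; m=(z>.012)&(z<.2)&(W[...,0]>.2)&(W[...,0]<1)&(abs(W[...,1])<.6)
    for s,c,mm in comps(m,100):
        q=W[mm];print(s,c.round(1),np.percentile(q,[2,50,98],axis=0)[:,2],q.mean(0))
    print('counter z',np.median(z[(abs(z)<.02)&(W[...,0]>.3)]))
E
```

```text
top RED
[181 158  19  18 245] [190.2 166.3] [0.6486 0.2299 0.031 ] 1.2438
[281 165  19  18 244] [290.1 173.5] [ 0.6237 -0.0312  0.031 ] 0.0591
[288 207  19  18 241] [297.2 215.6] [ 0.5126 -0.0464  0.031 ] 0.0607
[389 226  13  18 151] [395.2 234.1] [ 0.4585 -0.3     0.031 ] 0.0578
[386 248  13  17 151] [392.  255.4] [ 0.4035 -0.2888  0.031 ] 0.0578
[383 269  13  18 158] [388.8 277. ] [ 0.3483 -0.2775  0.031 ] 1.2438
RAISED
[  69   67  424   16 3730] [279.1  73.7] [0.0135 0.0235 0.0299] [ 0.9034 -0.0116  0.023 ]
[ 276   91   29  103 1427] [286.9 146.2] [0.0124 0.0447 0.0633] [ 0.6946 -0.0241  0.0427]
[343 141  34  41 868] [359.2 158. ] [0.0203 0.0887 0.0944] [ 0.6502 -0.2048  0.0791]
[179 156  26  25 452] [190.5 167.5] [0.0123 0.0428 0.0579] [0.6444 0.2284 0.0358]
[102 178  34  33 662] [118.2 194.2] [0.0153 0.0497 0.0547] [0.5763 0.4132 0.0464]
[389 180  19  19 289] [398.5 189. ] [0.0239 0.0427 0.0521] [ 0.5751 -0.3121  0.0412]
[282 197  31  37 622] [297.4 217.9] [0.0122 0.0477 0.0649] [ 0.5054 -0.0457  0.042 ]
[ 376  214   46   84 1841] [396.5 253.9] [0.0127 0.0642 0.1141] [ 0.4063 -0
[... 819 characters left out ...]
4  19  19 280] [272.1 272.6] [0.6452 0.2306 0.031 ] 0.0574
RAISED
[ 231  140   72   44 1433] [267.7 164.4] [0.0126 0.0475 0.1125] [ 0.3906 -0.305   0.0575]
[ 115  169  118  251 2674] [177.5 309.7] [0.0148 0.0233 0.0275] [0.9051 0.1815 0.0227]
[200 174  30  35 743] [213.9 190.8] [0.0153 0.0566 0.0925] [ 0.644  -0.2072  0.0579]
[ 171  195  117   54 1619] [229.9 225. ] [0.0124 0.0409 0.0628] [ 0.6594 -0.0196  0.0375]
[ 335  240   59   44 1108] [363.7 261.2] [0.0199 0.0244 0.0275] [0.3915 0.2981 0.0243]
[256 263  34  26 398] [272.5 274.6] [0.0122 0.0373 0.0557] [0.6494 0.2413 0.0341]
[319 297  32  27 810] [334.1 309.8] [0.0141 0.0486 0.0527] [0.581  0.4274 0.0419]
counter z 2.586306907914615e-05
```

Run:
```python
from h import *
np.set_printoptions(precision=4,suppress=True)
T={};S={}
def redc(n):
    p=cv2.imread(f"pics/{n}0.png");out=[]
    for s,c,m in comps(red(p)):
        q=np.c_[np.nonzero(m)[::-1]].astype(np.float32)
        cc,r=cv2.minEnclosingCircle(q); out.append((c,cc,r))
    return out
t=redc("top");s=redc("scene")
for nm,i,j in(("loose",0,6),("rackfar",1,5),("racknear",2,4),("tfar",3,2),("tmid",4,3),("tnear",5,1)):
    print(nm,*tri(s[j][0],t[i][0]),'circ',*tri(s[j][1],t[i][1]),s[j][2],t[i][2])
pt=cv2.imread("pics/top0.png");ps=cv2.imread("pics/scene0.png")
# sheet
C={}
for n,p in(("top",pt),("scene",ps)):
    W=pts(n,np.load(f"{n}0.npy"));m=(W[...,2]>.012)&(W[...,2]<.04)&(W[...,0]>.2)&(W[...,0]<.55)&(W[...,1]>.15)&(W[...,1]<.42)
    hsv=cv2.cvtColor(p,cv2.COLOR_BGR2HSV); c=max(comps(m),key=lambda a:a[0][4])
    print(n,'sheet hsv',np.median(hsv[c[2]],0),'around',np.median(hsv[cv2.dilate(c[2].astype(np.uint8),np.ones((15,15))).astype(bool)&~c[2]],0))
    m2=(hsv[...,2]>150)&cv2.dilate(c[2].astype(np.uint8),np.ones((7,7))).astype(bool)
    g=max(comps(m2),key=lambda a:a[0][4])[2]
    cnt=max(cv2.findContours(g.astype(np.uint8),0,2)[0],key=cv2.contourArea)[:,0]
    w=plane(n,cnt,.024)[:,:2].astype(np.float32)
    r=cv2.minAreaRect(w*1000);print(r); C[n]=g
    M=cv2.moments(g.astype(np.uint8),True);C[n]=(M['m10']/M['m00'],M['m01']/M['m00']);print(C[n],plane(n,[C[n]],.024))
print('sheet tri',*tri(C["scene"],C["top"]))
cv2.imwrite("pics/crop1.png",np.hstack([cv2.resize(pt[205:305,365:445],None,fx=5,fy=5,interpolation=2),cv2.resize(ps[135:195,225:305],None,fx=5,fy=5,interpolation=2).repeat(1,0)[:500] if 0 else cv2.copyMakeBorder(cv2.resize(ps[135:195,225:305],None,fx=5,fy=5,interpolation=2),0,200,0,0,0)]))
cv2.imwrite("pics/crop2.png",np.hstack([cv2.resize(pt[145:245,265:325],None,fx=5,fy=5,interpolation=2),cv2.copyMakeBorder(cv2.resize(ps[190:250,220:300],None,fx=5,fy=5,interpolation=2),0,200,0,0,0)]))
```

```text
loose [0.647  0.2305 0.032 ] 0.003162069580788347 circ [0.647  0.2309 0.0324] 0.0030112157550257414 9.455084800720215 9.228654861450195
rackfar [ 0.6199 -0.0292  0.0338] 0.007238492622133505 circ [ 0.6213 -0.0299  0.0321] 0.0038012799203743356 7.971175670623779 9.2315092086792
racknear [ 0.5108 -0.0453  0.0326] 0.0036081982482455885 circ [ 0.5108 -0.0452  0.0333] 0.0031963488740717094 7.810349941253662 9.241547584533691
tfar [ 0.4572 -0.2977  0.037 ] 0.0021897975432353584 circ [ 0.4558 -0.3035  0.0344] 0.004550449171803988 6.584022045135498 8.954704284667969
tmid [ 0.4027 -0.2869  0.0364] 0.001376745133551921 circ [ 0.401  -0.2931  0.0336] 0.0031980811238887853 6.360845565795898 8.57634162902832
tnear [ 0.3479 -0.2756  0.0371] 0.0011383381716586305 circ [ 0.3454 -0.2831  0.0328] 0.0035008691164680264 6.500100135803223 8.860122680664062
top sheet hsv [ 18. 108. 183.] around [ 12. 152. 157.]
((387.9927673339844, 292.4162292480469), (220.3128662109375, 82.49192810058594), 19.397687911987305)
(166.43455067706196, 267.2252769798933) [[0.3873 0.2933 0.024 ]]
scene sheet hsv [ 18. 122. 196.] around [ 11. 173. 164.]
((384.3140869140625, 294.49169921875), (239.22955322265625, 94.59255981445312), 19.563636779785156)
(363.7555693069307, 260.91831683168317) [[0.392  0.2975 0.024 ]]
sheet tri [0.3878 0.2938 0.0197] 0.001238663233047763
```

View pics/crop1.png

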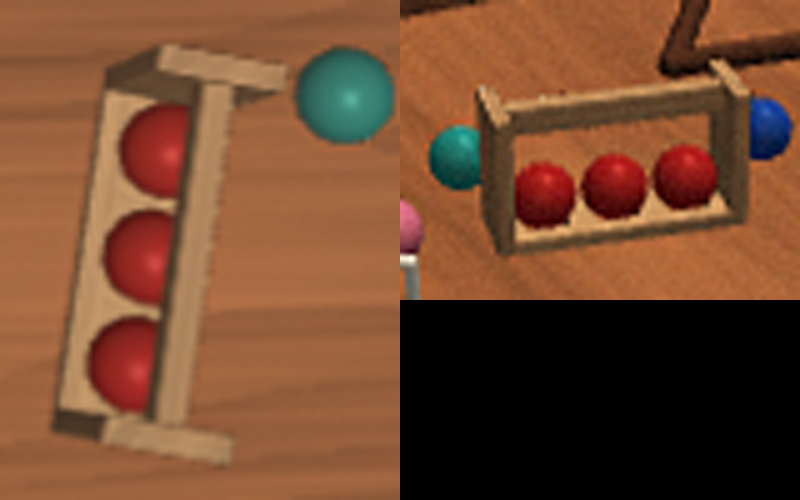

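View pics/crop2.png

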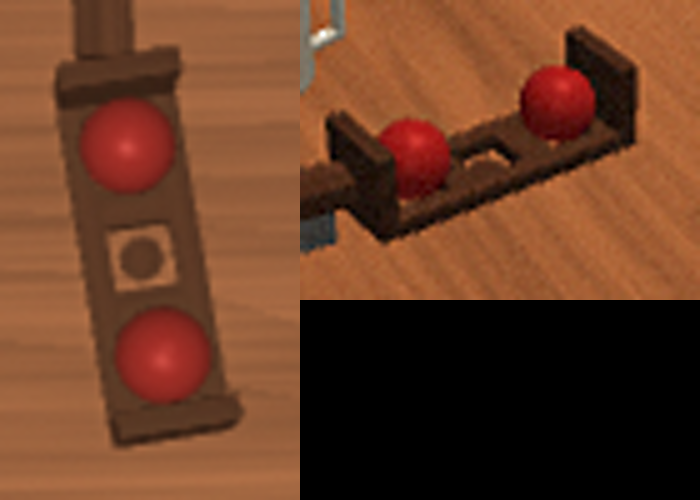

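The crops show the tote with its bar running along it at (200,270) and the turquoise ball beside its far end. In the rack, only the middle seat (142,258) is empty. The ball lies where triangulation should put it (z 32 mm against 31, and 112 mm between the rack balls), so I'll go for it now.

```bash
sed -i '/^def steps/d' h.py
cat >> h.py <<'E'
def to(*T):  # x,y,z,yaw(deg) of the tool's x axis, tool down -> row values from the present pose
    s=ctrl.get_state();A=R.from_quat(s["tcp_rot"]);B=R.from_euler("ZX",[T[3],180],degrees=True)
    print("row",(A.inv().apply(np.array(T[:3])-s["eef_pos"])*100).round(2),(A.inv()*B).as_rotvec().round(4),"t",s["time"])
E
python3 - <<'E'
from h import *
to(.647,.2303,.231,7.8)
to(.647,.2303,.10,7.8)
E
```

```text
row [ 68.65 -66.01   0.07] [-2.200e-03 -1.000e-04  2.267e-01] t 0.1
row [ 68.65 -65.98  13.17] [-2.200e-03 -1.000e-04  2.267e-01] t 0.1
```

```bash
python3 -m crank '[[34,-33,0,0,0,0.22],[34,-33,0,0,0,0.22],[34,-33,0,0,0,0.22],[34,-33,0,0,0,0.22],[34,-33,0,0,0,0.22],[34,-33,0,0,0,0.22],[34,-33,0,0,0,0.22],[34,-33,0,0,0,0.22],[34,-33,0,0,0,0.22],[34,-33,0,0,0,0.22]]' 1; python3 -c "
from h import *
to(.647,.2303,.11,7.8)"
```

```text
time: 1.1
eef_pos: [0.4409, -0.1984, 0.2309]
tcp_rot: [0.997, 0.073, -0.0, -0.001]
contact_force: [-0.9, -0.4, 0.4]
opening: 1.002
finger_force: 0.0
row [ 26.62 -39.4   12.14] [-0.0012  0.      0.0097] t 1.1
```

```bash
python3 -m crank '[[26.6,-39.4,5,0,0,0.01],[26.6,-39.4,5,0,0,0.01],[26.6,-39.4,5,0,0,0.01],[26.6,-39.4,5,0,0,0.01],[26.6,-39.4,5,0,0,0.01],[26.6,-39.4,5,0,0,0.01],[26.6,-39.4,5,0,0,0.01],[26.6,-39.4,5,0,0,0.01],[26.6,-39.4,12,0,0,0.01],[26.6,-39.4,12,0,0,0.01]]'; python3 -c "
from h import *
to(.647,.2303,.014,7.8)"
```

```text
time: 2.1
eef_pos: [0.6457, 0.2217, 0.1185]
tcp_rot: [0.998, 0.067, 0.001, -0.0]
contact_force: [0.2, -0.4, -0.5]
opening: 1.001
finger_force: 0.0
row [ 0.22 -0.83 10.45] [-0.0001 -0.0027 -0.0023] t 2.1
```

```bash
python3 -m crank '[[0,0,0,0,0,0],[0,0,0,0,0,0]]'; python3 -c "
from h import *
to(.647,.2303,.014,7.8)"
```

```text
time: 2.3
eef_pos: [0.6431, 0.2199, 0.1158]
tcp_rot: [0.998, 0.067, -0.002, 0.0]
contact_force: [0.3, -0.0, 0.4]
opening: 0.998
finger_force: 0.0
row [ 0.58 -0.99 10.17] [ 0.0006  0.0049 -0.0019] t 2.3
```

```bash
python3 -m crank '[[0.6,-1,3,0,0,0],[0.6,-1,6,0,0,0],[0.6,-1,8,0,0,0],[0.6,-1,9.5,0,0,0],[0.6,-1,10.2,0,0,0],[0.6,-1,10.2,0,0,0],[0.6,-1,10.2,0,0,0]]'; python3 -c "
from h import *
to(.647,.2303,.014,7.8)"
```

```text
time: 3.0
eef_pos: [0.6502, 0.2302, 0.0183]
tcp_rot: [0.998, 0.066, 0.001, -0.0]
contact_force: [-0.2, 0.7, -0.2]
opening: 0.999
finger_force: 0.0
row [-0.32 -0.06  0.43] [-0.0001 -0.0028 -0.0037] t 3.0
```

```bash
for i in 1 2 3; do python3 -m crank '[[0,0,0,0,0,0]]' | sed -n 2p; done
```

```text
eef_pos: [0.6503, 0.2304, 0.0184]
eef_pos: [0.6499, 0.2304, 0.0179]
eef_pos: [0.6495, 0.2304, 0.0173]
```

```bash
python3 -m crank '[[-0.2,0,0.2,0,0,0],[-0.2,0,0.2,0,0,0],[-0.2,0,0.2,0,0,0]]' | sed -n 2p;  python3 -m crank '[[0,0,0,0,0,0],[0,0,0,0,0,0],[0,0,0,0,0,0],[0,0,0,0,0,0],[0,0,0,0,0,0],[0,0,0,0,0,0],[0,0,0,0,0,0],[0,0,0,0,0,0]]' 0 40
```

```text
eef_pos: [0.6468, 0.23, 0.0142]
time: 4.4
eef_pos: [0.6475, 0.2291, 0.015]
tcp_rot: [0.998, 0.066, 0.0, 0.001]
contact_force: [-0.9, -5.8, 3.2]
opening: 0.574
finger_force: 41.1
```

```bash
python3 -m crank '[[0,0,-2,0,0,0],[0,0,-5,0,0,0],[0,0,-9,0,0,0],[0,0,-11,0,0,0],[0,0,-11,0,0,0],[0,0,-11,0,0,0]]'; python3 -c "
from h import *
to(.567,-.038,.125,7.8)"
```

```text
time: 5.0
eef_pos: [0.6464, 0.2305, 0.1234]
tcp_rot: [0.998, 0.066, -0.0, -0.0]
contact_force: [-1.2, -0.4, -1.8]
opening: 0.575
finger_force: 41.7
row [-11.43  25.56  -0.17] [-0.0009  0.0009 -0.0033] t 5.0
```

```bash
python3 -m crank '[[-2,4,0,0,0,0],[-4,8,0,0,0,0],[-6,12,0,0,0,0],[-8,17,0,0,0,0],[-10,21,0,0,0,0],[-11.4,24.5,0,0,0,0],[-11.4,25.6,0,0,0,0],[-11.4,25.6,0,0,0,0],[-11.4,25.6,0,0,0,0],[-11.4,25.6,0,0,0,0]]'
python3 - <<'E'
from h import *
p,d=ctrl.read_camera("scene");q,e=ctrl.read_camera("top")
cv2.imwrite("pics/scene1.png",p);cv2.imwrite("pics/top1.png",q)
print(ctrl.get_state()["eef_pos"])
for n,im in(("scene",p),("top",q)):
    print(n,[(c.round(1),int(s[4])) for s,c,m in comps(red(im),30)])
cv2.imwrite("pics/crop3.png",np.hstack([cv2.resize(q[130:250,230:350],None,fx=3,fy=3),cv2.resize(p[140:260,200:320],None,fx=3,fy=3)]))
E
```

```text
time: 6.0
eef_pos: [0.5679, -0.0372, 0.1237]
tcp_rot: [0.998, 0.067, -0.001, -0.0]
contact_force: [-0.6, 0.8, -0.9]
opening: 0.572
finger_force: 41.9
[ 0.5680879  -0.03737247  0.12414628]
scene [(array([540.2,  85.3]), 50), (array([281.4, 169.9]), 127), (array([252.8, 186.5]), 117), (array([271. , 210.2]), 184), (array([242.9, 221.1]), 167)]
top [(array([395.2, 234. ]), 148), (array([391.9, 255.5]), 145), (array([388.8, 276.9]), 157)]
```

View pics/crop3.png

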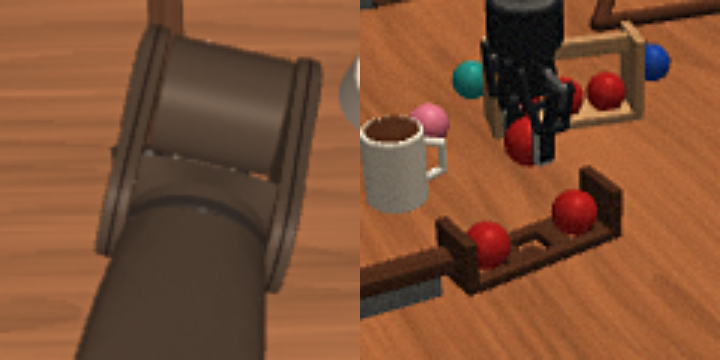

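The crop shows the ball firmly held above the rack at (525,140) with the middle seat below it at (535,245). Lowering it now.

```bash
python3 -m crank '[[-0.15,0,3,0,0,0],[-0.15,0,6,0,0,0],[-0.15,0,8,0,0,0],[-0.15,0,9,0,0,0],[-0.15,0,9.8,0,0,0],[-0.15,0,10.4,0,0,0],[-0.15,0,10.6,0,0,0],[-0.15,0,10.6,0,0,0],[-0.15,0,10.6,0,0,0]]';python3 -c "
from h import *
to(.5665,-.038,.0155,7.8)"
```

```text
time: 7.0
eef_pos: [0.5671, -0.0392, 0.0193]
tcp_rot: [0.998, 0.066, 0.001, 0.0]
contact_force: [-0.1, -0.2, -2.0]
opening: 0.573
finger_force: 41.9
row [-0.05 -0.13  0.38] [ 0.0006 -0.0014 -0.0034] t 7.0
```

```bash
python3 -m crank '[[-0.05,-0.1,0.15,0,0,0],[-0.05,-0.1,0.3,0,0,0],[-0.05,-0.1,0.3,0,0,0]]'|sed -n '2p;4p';python3 -m crank '[[0,0,0,0,0,0],[0,0,0,0,0,0],[0,0,0,0,0,0],[0,0,0,0,0,0],[0,0,0,0,0,0]]' 1; python3 -m crank '[[0,0,-3,0,0,0],[0,0,-7,0,0,0],[0,0,-12,0,0,0],[0,0,-14,0,0,0],[0,0,-14,0,0,0]]'; python3 -c "
from h import *
to(.388,.294,.15,19.4)"
```

```text
eef_pos: [0.5665, -0.0384, 0.0162]
contact_force: [0.7, -1.0, 2.2]
time: 7.8
eef_pos: [0.5658, -0.038, 0.0154]
tcp_rot: [0.998, 0.066, -0.0, -0.0]
contact_force: [-0.5, 0.6, 0.0]
opening: 1.003
finger_force: 0.0
time: 8.3
eef_pos: [0.5687, -0.0387, 0.1605]
tcp_rot: [0.998, 0.066, 0.005, 0.001]
contact_force: [0.8, 0.2, -0.2]
opening: 1.0
finger_force: 0.0
row [-13.51 -35.38   0.81] [ 0.0043 -0.0084 -0.2057] t 8.3
```

```bash
python3 -m crank '[[-2,-5,0,0,0,-0.03],[-4,-10,0,0,0,-0.06],[-6,-15,0,0,0,-0.1],[-8,-20,0,0,0,-0.13],[-10,-25,0,0,0,-0.16],[-12,-30,0,0,0,-0.19],[-13,-34,0,0,0,-0.21],[-13.5,-35.4,0.5,0,0,-0.21],[-13.5,-35.4,0.5,0,0,-0.21],[-13.5,-35.4,0.5,0,0,-0.21]]' | sed -n 1,2p
python3 - <<'E'
from h import *
np.set_printoptions(precision=4,suppress=True)
p,d=ctrl.read_camera("scene");q,e=ctrl.read_camera("top")
cv2.imwrite("pics/scene2.png",p);cv2.imwrite("pics/top2.png",q)
for n,im in(("scene",p),("top",q)):
    for s,c,m in comps(red(im),30): print(n,c.round(1),int(s[4]),plane(n,[c],.031)[0])
# sheet outline in first pictures
for n in("top","scene"):
    im=cv2.imread(f"pics/{n}0.png");h=cv2.cvtColor(im,cv2.COLOR_BGR2HSV)
    m=(h[...,0]>=15)&(h[...,0]<=24)&(h[...,1]<150)&(h[...,2]>120)
    m=cv2.morphologyEx(m.astype(np.uint8),cv2.MORPH_OPEN,np.ones((3,3)))
    W=plane(n,[[0,0]],.024)
    for s,c,g in comps(m,300):
        w=plane(n,[c],.024)[0]
        if not(.3<w[0]<.5 and .2<w[1]<.4):continue
        cnt=max(cv2.findContours(g.astype(np.uint8),0,1)[0],key=cv2.contourArea)[:,0]
        r=cv2.minAreaRect((plane(n,cnt,.024)[:,:2]*1000).astype(np.float32))
        ww=plane(n,np.c_[np.nonzero(g)[::-1]],.024)[:,:2];l,v=np.linalg.eigh(np.cov(ww.T))
        print(n,c,s,w,r,'area-mean',ww.mean(0),'pca yaw',np.degrees(np.arctan(v[1,1]/v[0,1])),'size',np.sqrt(12*l))
to(.388,.294,.15,19.4)
E
```

```text
time: 9.3
eef_pos: [0.384, 0.2947, 0.1488]
scene [540.2  85.2] 49 [-1.7095 -0.5902  0.031 ]
scene [281.5 169.9] 128 [ 0.3419 -0.2858  0.031 ]
scene [253.3 173.5] 126 [ 0.4516 -0.3078  0.031 ]
scene [267.5 171.8] 127 [ 0.3974 -0.2956  0.031 ]
scene [257.4 215.4] 537 [ 0.5614 -0.0385  0.031 ]
top [290.1 173.6] 242 [ 0.6235 -0.031   0.031 ]
top [293.7 194.5] 246 [ 0.5679 -0.039   0.031 ]
top [297.3 215.6] 235 [ 0.5125 -0.0465  0.031 ]
top [395.3 234. ] 150 [ 0.4587 -0.3002  0.031 ]
top [392.  255.5] 149 [ 0.4033 -0.2888  0.031 ]
top [388.8 276.9] 156 [ 0.3486 -0.2776  0.031 ]
top [166.9083 267.187 ] [ 143  227   49   81 1963] [0.3873 0.2921 0.024 ] ((388.41729736328125, 292.5458679199219), (200.41380310058594, 64.77296447753906), 19.3957576751709) area-mean [0.3876 0.2922] pca yaw 19.321098236375576 size [0.0646 0.2003]
scene [363.854  260.6925] [ 337  241   55   41 1034] [0.3911 0.2968 0.024 ] ((384.839111328125, 294.13092041015625), (200.27487182617188, 66.50582122802734), 18.997142791748047) area-mean [0.3895 0.2961] pca yaw 19.442626115388155 size [0.0639 0.1985]
row [ 0.26  0.1  -0.04] [0.0005 0.0015 0.0033] t 9.4
```

The ball is seated: the three rack balls lie in line at equal 56 mm spacing. Next is the sheet: the outline measures 200 x 64.5 mm, which matches, and its yaw is 19.4°.

```bash
python3 -m crank '[[0.2,0.1,4,0,0,0],[0.2,0.1,8,0,0,0],[0.2,0.1,11,0,0,0],[0.2,0.1,12.5,0,0,0],[0.2,0.1,13.5,0,0,0],[0.2,0.1,13.9,0,0,0],[0.2,0.1,13.9,0,0,0],[0.2,0.1,13.9,0,0,0]]' ; python3 -c "
from h import *
to(.387,.293,.003,19.4)"
```

```text
time: 10.2
eef_pos: [0.3884, 0.2948, 0.0125]
tcp_rot: [0.985, 0.17, 0.001, -0.0]
contact_force: [0.2, 0.5, -1.4]
opening: 1.001
finger_force: 0.0
row [-0.2   0.12  0.95] [-0.0002 -0.0021  0.0037] t 10.2
```

```bash
python3 -m crank '[[-0.15,0.1,0.4,0,0,0],[-0.15,0.1,0.7,0,0,0],[-0.15,0.1,0.7,0,0,0],[-0.15,0.1,0.7,0,0,0]]' ; python3 -c "
from h import *
to(.387,.293,.003,19.4)"
```

```text
time: 10.6
eef_pos: [0.3862, 0.2932, 0.0045]
tcp_rot: [0.985, 0.171, -0.0, 0.0]
contact_force: [-0.3, -0.4, 0.1]
opening: 1.003
finger_force: 0.0
row [0.06 0.05 0.15] [-0.      0.      0.0044] t 10.6
```

```bash
python3 -m crank '[[0,0,0.1,0,0,0],[0,0,0.1,0,0,0],[0,0,0.1,0,0,0],[0,0,0.1,0,0,0],[0,0,0.1,0,0,0],[0,0,0.1,0,0,0],[0,0,0.1,0,0,0]]' 0 40; python3 -c "
from h import *
to(.387,.293,.003,19.4)"
```

```text
time: 11.3
eef_pos: [0.3865, 0.2933, 0.0038]
tcp_rot: [0.985, 0.171, 0.0, -0.0]
contact_force: [-1.9, -1.0, 4.9]
opening: 0.735
finger_force: 44.2
row [0.03 0.05 0.08] [-0.0001 -0.0004  0.0043] t 11.3
```

```bash
python3 -m crank '[[0,0,-2,0,0,0],[0,0,-5,0,0,0],[0,0,-9,0,0,0],[0,0,-13,0,0,0],[0,0,-14,0,0,0],[0,0,-14,0,0,0],[0,0,-14,0,0,0]]'
python3 - <<'E'
from h import *
np.set_printoptions(precision=4,suppress=True)
to(.5665,-.038,.14,7.85)
E
```

```text
time: 12.0
eef_pos: [0.3853, 0.2926, 0.1417]
tcp_rot: [0.985, 0.171, -0.001, 0.0]
contact_force: [0.7, -0.2, -0.1]
opening: 0.737
finger_force: 44.3
row [ 5.96 37.23  0.16] [0.0005 0.0028 0.2057] t 12.0
```

```bash
python3 -m crank '[[0.6,4,0,0,0,0.02],[1.2,8,0,0,0,0.05],[1.8,12,0,0,0,0.07],[2.5,16,0,0,0,0.09],[3.2,20,0,0,0,0.11],[3.9,24,0,0,0,0.14],[4.6,28,0,0,0,0.17],[5.1,32,0,0,0,0.19],[5.6,35,0,0,0,0.2],[5.9,36.5,0,0,0,0.205]]'|sed -n 2p; python3 -m crank '[[0.05,0.7,0,0,0,0],[0.05,0.7,0,0,0,0],[0.05,0.7,0,0,0,0]]'|sed -n 2p
python3 - <<'E'
from h import *
to(.5665,-.038,.0478,7.85)
p,d=ctrl.read_camera("scene");q,e=ctrl.read_camera("top")
cv2.imwrite("pics/scene3.png",p);cv2.imwrite("pics/top3.png",q)
cv2.imwrite("pics/crop4.png",np.hstack([cv2.resize(q[120:270,220:370],None,fx=2.6,fy=2.6),cv2.resize(p[130:280,190:340],None,fx=2.6,fy=2.6)]))
E
```

```text
eef_pos: [0.564, -0.0327, 0.1404]
eef_pos: [0.5651, -0.0364, 0.1427]
row [0.13 0.19 9.49] [-0.001   0.0016  0.0018] t 13.3
```

View pics/crop4.png

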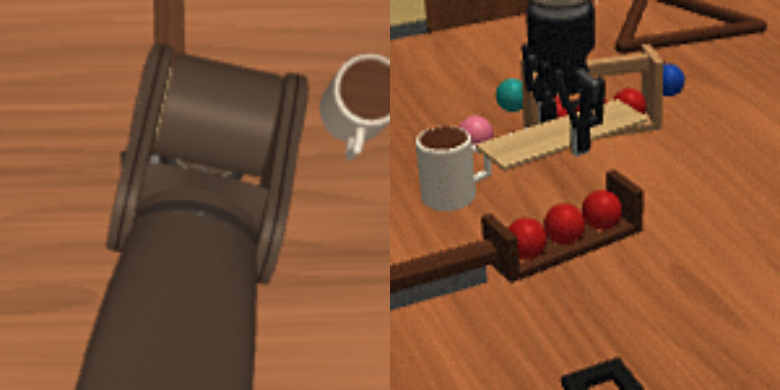

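The crop shows the sheet held level at (560,135) over the rack, with all three red balls seated below it. The brush butts up near the rack's far end at (450,270), but below block height.

```bash
python3 -m crank '[[0.1,0.15,2.5,0,0,0],[0.1,0.15,5,0,0,0],[0.1,0.15,7,0,0,0],[0.1,0.15,8,0,0,0],[0.1,0.15,8.7,0,0,0],[0.1,0.15,9,0,0,0],[0.1,0.15,9,0,0,0],[0.1,0.15,9,0,0,0],[0.1,0.15,9,0,0,0]]'
python3 - <<'E'
from h import *
to(.5665,-.038,.0478,7.85)
E
```

```text
time: 14.3
eef_pos: [0.5679, -0.0391, 0.0545]
tcp_rot: [0.998, 0.069, 0.001, 0.0]
contact_force: [0.1, -0.4, -0.9]
opening: 0.736
finger_force: 44.3
row [-0.13 -0.13  0.67] [ 0.0007 -0.0017  0.0007] t 14.3
```

```bash
python3 -m crank '[[-0.05,-0.05,0.2,0,0,0],[-0.05,-0.05,0.3,0,0,0],[-0.05,-0.05,0.3,0,0,0],[-0.05,-0.05,0.3,0,0,0]]'
python3 -c "
from h import *
to(.5665,-.038,.0478,7.85)"
```

```text
time: 14.7
eef_pos: [0.5666, -0.0385, 0.0504]
tcp_rot: [0.998, 0.069, -0.0, -0.0]
contact_force: [-0.9, -0.6, -0.6]
opening: 0.734
finger_force: 44.3
row [-0.   -0.05  0.26] [-0.0001  0.0001  0.0007] t 14.7
```

```bash
python3 -m crank '[[0,-0.05,0.1,0,0,0],[0,-0.05,0.2,0,0,0],[0,-0.05,0.2,0,0,0],[0,-0.05,0.2,0,0,0],[0,-0.05,0.2,0,0,0]]'
python3 -c "
from h import *
to(.5665,-.038,.0478,7.85)"
```

```text
time: 15.2
eef_pos: [0.5666, -0.038, 0.0485]
tcp_rot: [0.998, 0.069, -0.0, 0.0]
contact_force: [-0.3, 0.3, -0.6]
opening: 0.731
finger_force: 44.3
row [-0.01 -0.01  0.07] [0.     0.     0.0008] t 15.2
```

```bash
for i in 1 2 ; do python3 -m crank '[[0,0,0.1,0,0,0],[0,0,0.1,0,0,0]]'|sed -n '2p;4p'; done
```

```text
eef_pos: [0.5668, -0.0381, 0.0481]
contact_force: [-1.7, 1.4, 3.9]
eef_pos: [0.5668, -0.0381, 0.048]
contact_force: [-4.1, 1.1, 8.7]
```

Contact at the expected height (48 mm). Release, retreat and check.

```bash
python3 -m crank '[[0,0,-0.1,0,0,0],[0,0,-0.1,0,0,0],[0,0,-0.1,0,0,0],[0,0,-0.1,0,0,0],[0,0,-0.1,0,0,0]]' 1|sed -n '2p;4,5p'; python3 -m crank '[[0,0,-2,0,0,0],[0,0,-5,0,0,0],[0,0,-9,0,0,0],[0,0,-13,0,0,0],[0,0,-16,0,0,0],[0,0,-16,0,0,0]]'|sed -n 2p; python3 -c "
from h import *
to(.40,-.29,.20,-11.5)"
```

```text
eef_pos: [0.5665, -0.038, 0.0472]
contact_force: [-0.0, -0.2, -0.6]
opening: 1.001
eef_pos: [0.5697, -0.0387, 0.2138]
row [-20.28  22.55   1.26] [ 0.0023 -0.0111  0.3386] t 16.7
```

```bash
python3 -m crank '[[-3,4,0,0,0,0.06],[-6,8,0,0,0,0.12],[-10,12,0,0,0,0.18],[-14,15,0,0,0,0.23],[-17,18,0,0,0,0.28],[-19,21,0,0,0,0.32],[-20.3,22.5,0,0,0,0.338],[-20.3,22.5,0,0,0,0.338],[-20.3,22.5,0,0,0,0.338]]' |sed -n 2p
python3 - <<'E'
from h import *
np.set_printoptions(precision=4,suppress=True)
p,d=ctrl.read_camera("scene");q,e=ctrl.read_camera("top")
cv2.imwrite("pics/scene4.png",p);cv2.imwrite("pics/top4.png",q)
cv2.imwrite("pics/crop5.png",np.hstack([cv2.resize(q[120:270,230:380],None,fx=2.6,fy=2.6),cv2.resize(p[130:280,190:340],None,fx=2.6,fy=2.6)]))
def light(im): 
    h=cv2.cvtColor(im,cv2.COLOR_BGR2HSV)
    return cv2.morphologyEx(((h[...,0]>=15)&(h[...,0]<=24)&(h[...,1]<150)&(h[...,2]>120)).astype(np.uint8),cv2.MORPH_OPEN,np.ones((3,3)))
C={}
for n,im in(("top",q),("scene",p)):
    for s,c,g in comps(light(im),300):
        w=plane(n,[c],.068)[0]
        if not(.5<w[0]<.65 and -.12<w[1]<.05):continue
        cnt=max(cv2.findContours(g.astype(np.uint8),0,1)[0],key=cv2.contourArea)[:,0]
        r=cv2.minAreaRect((plane(n,cnt,.068)[:,:2]*1000).astype(np.float32))
        ww=plane(n,np.c_[np.nonzero(g)[::-1]],.068)[:,:2];l,v=np.linalg.eigh(np.cov(ww.T))
        C[n]=c;print('sheet',n,c,r,ww.mean(0),np.degrees(np.arctan(v[1,1]/v[0,1])),np.sqrt(12*l))
if len(C)==2: print(tri(C["scene"],C["top"]))
for n in("top","scene"):
    W=pts(n,np.load(f"{n}0.npy"));m=(W[...,2]>.095)&(W[...,2]<.125)&(W[...,0]>.27)&(W[...,0]<.52)&(W[...,1]>-.4)&(W[...,1]<-.2)
    uv=np.c_[np.nonzero(m)[::-1]];w=plane(n,uv,.111)[:,:2]
    print('tote',n,len(uv),cv2.minAreaRect((w*1000).astype(np.float32)),w.mean(0))
    L=light(cv2.imread(f"pics/{n}0.png"))
E
```

```text
eef_pos: [0.3961, -0.2884, 0.2065]
sheet top [293.6753 192.4995] ((568.56396484375, -36.638214111328125), (199.33953857421875, 64.1563720703125), 7.861781597137451) [ 0.5675 -0.0366] 7.754948991491981 [0.0639 0.1992]
sheet scene [255.3456 206.9691] ((564.986083984375, -34.80615997314453), (199.68887329101562, 66.24642181396484), 7.832295894622803) [ 0.5687 -0.0341] 8.137653398552295 [0.0639 0.1986]
(array([ 0.568 , -0.037 ,  0.0655]), np.float64(0.000884477726004388))
tote top 809 ((401.7007751464844, -294.21405029296875), (65.05913543701172, 197.15476989746094), 78.88678741455078) [ 0.4019 -0.2938]
tote scene 342 ((403.3863525390625, -281.14727783203125), (97.60893249511719, 201.7215576171875), 78.63545989990234) [ 0.4071 -0.2796]
```

View pics/crop5.png

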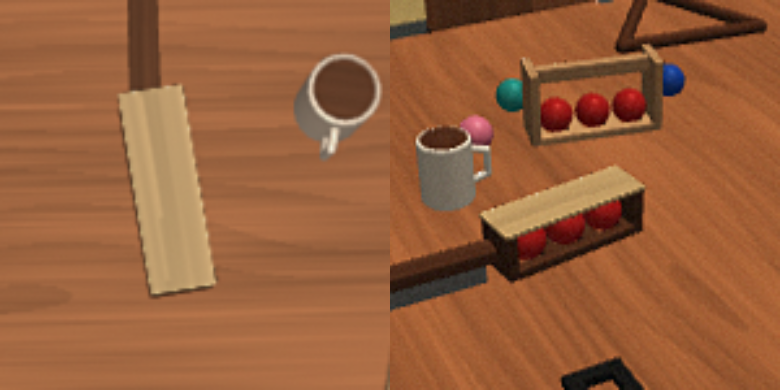

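The crop shows the sheet lying flat on the rack (top-view centre about (167,190)) with the three balls under it, and the tote and bystanders undisturbed. I'll check the sheet against the end blocks and find the tote bar in the same frame.

Run:
```python
from h import *
np.set_printoptions(precision=4,suppress=True)
for n in("top","scene"):
    im=cv2.imread(f"pics/{n}0.png");W=pts(n,np.load(f"{n}0.npy"));z=W[...,2]
    m=(z>.0555)&(z<.075)&~cv2.dilate(red(im).astype(np.uint8),np.ones((3,3))).astype(bool)&(W[...,0]>.44)&(W[...,0]<.69)&(abs(W[...,1]+.04)<.06)
    uv=np.c_[np.nonzero(m)[::-1]];w=plane(n,uv,.062)[:,:2]
    print('rack',n,len(uv),cv2.minAreaRect((w*1000).astype(np.float32)))
    for s,c,g in comps(m,8): 
        w=plane(n,np.c_[np.nonzero(g)[::-1]],.062)[:,:2]; print(s[4],c,w.mean(0),cv2.minAreaRect((w*1000).astype(np.float32)))
    # same for the sheet now
    if n=="top":
        # bar of tote: raised z>.095, middle part
        m=(z>.095)&(z<.125)&(W[...,0]>.27)&(W[...,0]<.52)&(W[...,1]>-.4)&(W[...,1]<-.2)
        w=plane(n,np.c_[np.nonzero(m)[::-1]],.11)[:,:2];a=np.radians(-11.1);M=np.array([[np.cos(a),np.sin(a)],[-np.sin(a),np.cos(a)]])
        l=(w-[.4017,-.2942])@M.T; k=abs(l[:,0])<.07; f=np.polyfit(l[k,0],l[k,1],1);print('bar width',np.ptp(l[k,1]),'offset',l[k,1].mean(),'dyaw',np.degrees(f[0]),'len range',l[:,0].min(),l[:,0].max())
s=ctrl.get_state();print(s["eef_pos"])
to(.401,-.2935,.14,-11.1)
```

```text
rack top 279 ((567.6053466796875, -37.87203598022461), (196.0796661376953, 63.3800163269043), 7.769779682159424)
139 [288.2806 158.1367] [ 0.6576 -0.0258] ((657.3403930664062, -25.63046646118164), (14.912457466125488, 63.38430404663086), 7.810972213745117)
138 [299.971  227.9855] [ 0.4774 -0.0502] ((477.395263671875, -50.322662353515625), (14.111106872558594, 63.170169830322266), 8.171202659606934)
bar width 0.017988539682979407 offset 0.0006422174172314573 dyaw -0.13951096492607265 len range -0.0985820950821808 0.0987514859745838
rack scene 130 ((566.3937377929688, -33.6060905456543), (200.9259033203125, 68.78321075439453), 7.755488395690918)
68 [279.8382 199.9559] [ 0.4766 -0.0453] ((477.4710388183594, -45.68721389770508), (21.282241821289062, 68.77667236328125), 8.055238723754883)
62 [230.7419 216.9839] [ 0.6573 -0.0247] ((657.710693359375, -21.362571716308594), (18.141502380371094, 68.82923889160156), 5.091136932373047)
[ 0.3967 -0.2878  0.2069]
row [0.54 0.48 6.69] [-0.001   0.0007 -0.0053] t 17.7
```

```bash
python3 -m crank '[[0.5,0.55,2.5,0,0,0],[0.5,0.55,5,0,0,0],[0.5,0.55,7.5,0,0,0],[0.5,0.55,9,0,0,0],[0.5,0.55,10.5,0,0,0],[0.5,0.55,11.5,0,0,0],[0.5,0.55,12,0,0,0],[0.5,0.55,12,0,0,0],[0.5,0.55,12,0,0,0]]'; python3 -m crank '[[0,0,0,0,0,0],[0,0,0,0,0,0]]'|sed -n 2p;python3 -c "
from h import *
to(.4005,-.2945,.08,-11.2)"
```

```text
time: 18.6
eef_pos: [0.4007, -0.2953, 0.0882]
tcp_rot: [0.995, -0.1, 0.0, 0.0]
contact_force: [0.0, 0.4, 0.5]
opening: 1.005
finger_force: 0.0
eef_pos: [0.4006, -0.2956, 0.0883]
row [-0.04 -0.11  0.83] [ 0.0009 -0.0013 -0.0047] t 18.8
```

```bash
python3 -m crank '[[0,-0.1,0.4,0,0,-0.004],[0,-0.1,0.8,0,0,-0.004],[0,-0.1,0.8,0,0,-0.004],[0,-0.1,0.8,0,0,-0.004],[0,-0.1,0.8,0,0,-0.004]]' |sed -n 2p; python3 -m crank '[[0,0,0,0,0,0],[0,0,0,0,0,0],[0,0,0,0,0,0],[0,0,0,0,0,0],[0,0,0,0,0,0],[0,0,0,0,0,0],[0,0,0,0,0,0],[0,0,0,0,0,0],[0,0,0,0,0,0],[0,0,0,0,0,0]]' 0 90;python3 -c "
from h import *
to(.4005,-.2945,.08,-11.2)"
```

```text
eef_pos: [0.4004, -0.2942, 0.0795]
time: 20.3
eef_pos: [0.4005, -0.2945, 0.0796]
tcp_rot: [0.995, -0.098, 0.0, 0.0]
contact_force: [0.6, -2.9, -1.5]
opening: 0.171
finger_force: 88.3
row [-0.    0.   -0.04] [ 0.0006 -0.0004 -0.0007] t 20.3
```

```bash
python3 -m crank '[[0,0,-0.2,0,0,0],[0,0,-0.6,0,0,0],[0,0,-1.3,0,0,0],[0,0,-2.2,0,0,0],[0,0,-3.2,0,0,0],[0,0,-4.2,0,0,0],[0,0,-5.2,0,0,0],[0,0,-6.2,0,0,0],[0,0,-7.2,0,0,0],[0,0,-8.2,0,0,0]]' ; python3 -m crank '[[0,0,-1,0,0,0],[0,0,-2,0,0,0],[0,0,-2.8,0,0,0],[0,0,-3.4,0,0,0],[0,0,-3.8,0,0,0],[0,0,-4,0,0,0],[0,0,-4,0,0,0]]'
python3 - <<'E'
from h import *
np.set_printoptions(precision=4,suppress=True)
p,d=ctrl.read_camera("scene");cv2.imwrite("pics/scene5.png",p)
for s,c,g in comps(red(p),30):print(c,s[4])
cv2.imwrite("pics/crop6.png",cv2.resize(p[100:250,190:340],None,fx=3,fy=3))
to(.5665,-.0385,.20,7.85)
E
```

```text
time: 21.3
eef_pos: [0.4004, -0.2942, 0.1624]
tcp_rot: [0.995, -0.098, 0.0, 0.0]
contact_force: [-0.4, -0.4, -5.9]
opening: 0.175
finger_force: 87.8
time: 22.0
eef_pos: [0.4004, -0.2942, 0.2015]
tcp_rot: [0.995, -0.098, -0.0, -0.0]
contact_force: [-0.6, -0.1, -5.7]
opening: 0.174
finger_force: 87.8
[540.22  85.28] 50
[282.0288 140.6043] 139
[267.4621 142.3034] 145
[252.6397 143.9265] 136
[258.3715 217.9009] 323
row [ 11.32 -28.3    0.13] [-0.0004  0.0004 -0.3332] t 22.05
```

View pics/crop6.png

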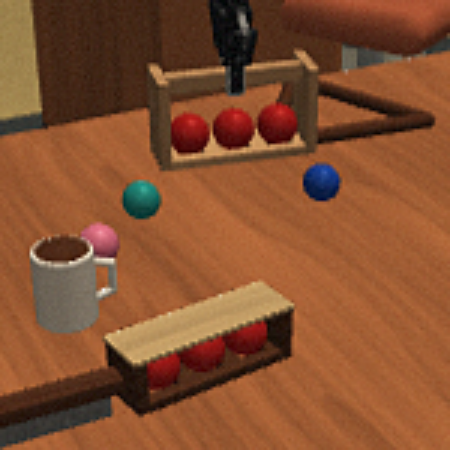

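The crop shows the tote held level at (235,110) with three balls in it, and the sheet undisturbed. Carrying it over smoothly, in tool axes from this pose.

```bash
python3 -m crank '[[0.1,-0.3,0,0,0,-0.004],[0.4,-1,0,0,0,-0.012],[0.8,-2,0,0,0,-0.024],[1.4,-3.4,0,0,0,-0.04],[2,-5,0,0,0,-0.06],[2.7,-6.8,0,0,0,-0.08],[3.4,-8.6,0,0,0,-0.1],[4.1,-10.4,0,0,0,-0.122],[4.9,-12.2,0,0,0,-0.144],[5.6,-14,0,0,0,-0.165]]'|sed -n 2,3p;python3 -c "
from h import *
to(.5665,-.0385,.20,7.85)"
```

```text
eef_pos: [0.4833, -0.1661, 0.2014]
tcp_rot: [1.0, -0.015, 0.0, -0.0]
row [  7.94 -13.     0.15] [-5.000e-04 -1.000e-04 -1.661e-01] t 23.05
```

```bash
python3 -m crank '[[1,-1.7,0,0,0,-0.021],[2,-3.4,0,0,0,-0.042],[3.1,-5.1,0,0,0,-0.064],[4.2,-6.8,0,0,0,-0.086],[5.2,-8.5,0,0,0,-0.108],[6.1,-10,0,0,0,-0.128],[6.8,-11.2,0,0,0,-0.144],[7.4,-12.1,0,0,0,-0.156],[7.7,-12.6,0,0,0,-0.163],[7.9,-12.9,0,0,0,-0.166]]'|sed -n 2,4p;python3 -m crank '[[0,0,0,0,0,0],[0,0,0,0,0,0],[0,0,0,0,0,0],[0,0,0,0,0,0]]'|sed -n 2p;python3 - <<'E'
from h import *
np.set_printoptions(precision=4,suppress=True)
to(.5665,-.0385,.1485,7.85)
p,d=ctrl.read_camera("scene");q,e=ctrl.read_camera("top");cv2.imwrite("pics/scene6.png",p);cv2.imwrite("pics/top6.png",q)
for s,c,g in comps(red(p),30):print(c,s[4],plane("scene",[c],.151)[0])
E
```

```text
eef_pos: [0.5658, -0.0409, 0.2014]
tcp_rot: [0.998, 0.068, -0.0, 0.0]
contact_force: [-1.5, -0.2, -4.9]
eef_pos: [0.5655, -0.0418, 0.2015]
row [ 0.14 -0.31  5.3 ] [ 0.0001  0.0001 -0.0029] t 24.45
[540.2   85.28] 50 [-1.2665 -0.3337  0.151 ]
[257.0475 181.348 ] 569 [ 0.5567 -0.0451  0.151 ]
[258.2018 218.0183] 327 [0.6409 0.1409 0.151 ]
```

```bash
python3 -m crank '[[0.05,-0.1,0.3,0,0,-0.001],[0.1,-0.2,0.9,0,0,-0.002],[0.14,-0.3,1.6,0,0,-0.003],[0.14,-0.3,2.3,0,0,-0.003],[0.14,-0.3,3,0,0,-0.003],[0.14,-0.3,3.6,0,0,-0.003],[0.14,-0.3,4.1,0,0,-0.003],[0.14,-0.3,4.4,0,0,-0.003],[0.14,-0.3,4.5,0,0,-0.003],[0.14,-0.3,4.5,0,0,-0.003]]'|sed -n 2,4p;python3 -c "
from h import *
to(.5665,-.0387,.1476,7.85)"
```

```text
eef_pos: [0.5667, -0.0382, 0.1565]
tcp_rot: [0.998, 0.069, 0.0, 0.0]
contact_force: [-1.0, -0.1, -5.5]
row [-0.03  0.05  0.89] [ 0.     -0.0001  0.0008] t 25.55
```

```bash
python3 -m crank '[[0,0.05,0.1,0,0,0],[0,0.05,0.25,0,0,0],[0,0.05,0.4,0,0,0],[0,0.05,0.5,0,0,0],[0,0.05,0.55,0,0,0],[0,0.05,0.6,0,0,0],[0,0.05,0.6,0,0,0],[0,0.05,0.6,0,0,0]]'|sed -n 2,4p;python3 - <<'E'
from h import *
np.set_printoptions(precision=4,suppress=True)
to(.5665,-.0387,.1476,7.85)
p,d=ctrl.read_camera("scene");cv2.imwrite("pics/scene7.png",p);cv2.imwrite("pics/crop7.png",cv2.resize(p[130:250,200:320],None,fx=5,fy=5,interpolation=2))
E
```

```text
eef_pos: [0.5667, -0.0387, 0.1506]
tcp_rot: [0.998, 0.069, 0.0, 0.0]
contact_force: [-0.3, 0.2, -5.1]
row [-0.02 -0.    0.3 ] [ 0.     -0.0001  0.0008] t 26.35
```

View pics/crop7.png

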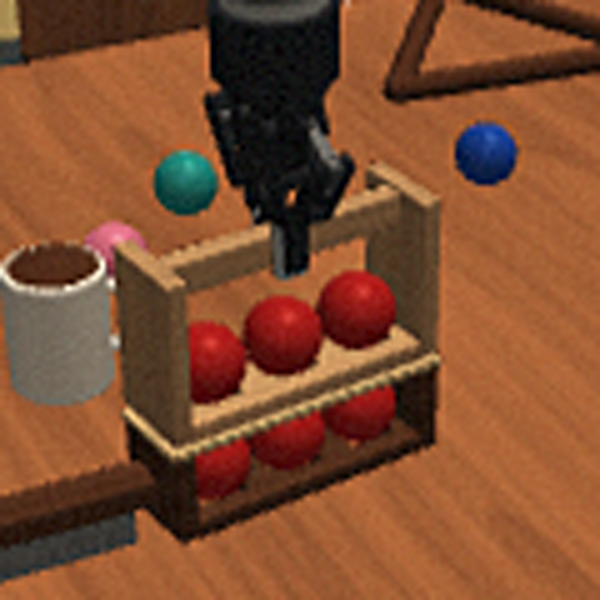

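The crop shows the tote level and in line just above the sheet (near corner (180,445)), with the rack's corner directly below and every ball seated. Final lowering in small steps.

```bash
python3 -m crank '[[0,0,0.04,0,0,0],[0,0,0.08,0,0,0],[0,0,0.12,0,0,0],[0,0,0.16,0,0,0],[0,0,0.2,0,0,0],[0,0,0.22,0,0,0],[0,0,0.22,0,0,0]]'|sed -n '2p;4p';for i in 1 2; do python3 -m crank '[[0,0,0.04,0,0,0],[0,0,0.04,0,0,0]]'|sed -n '2p;4p'; done
```

```text
eef_pos: [0.5667, -0.0387, 0.1482]
contact_force: [0.2, -0.1, -5.5]
eef_pos: [0.5667, -0.0387, 0.1479]
contact_force: [-0.9, -0.3, -6.5]
eef_pos: [0.5667, -0.0387, 0.1476]
contact_force: [0.2, 0.2, -5.7]
```

```bash
for i in 1 2 3; do python3 -m crank '[[0,0,0.03,0,0,0],[0,0,0.03,0,0,0]]'|sed -n '2p;4p'; done
```

```text
eef_pos: [0.5668, -0.0387, 0.1476]
contact_force: [-0.4, -0.1, -4.6]
eef_pos: [0.5667, -0.0388, 0.1475]
contact_force: [-1.7, -1.5, -0.2]
eef_pos: [0.5668, -0.0388, 0.1475]
contact_force: [-3.6, -1.3, 1.8]
```

```bash
python3 -m crank '[[0,0,-0.02,0,0,0],[0,0,-0.02,0,0,0],[0,0,-0.02,0,0,0],[0,0,-0.02,0,0,0],[0,0,-0.02,0,0,0],[0,0,-0.02,0,0,0]]' 0.7|sed -n '2p;4,5p'; python3 -m crank '[[0,0,-1,0,0,0],[0,0,-3,0,0,0],[0,0,-6,0,0,0],[0,0,-9,0,0,0],[0,0,-11,0,0,0],[-3,-4,-11,0,0,0],[-6,-8,-11,0,0,0],[-9,-12,-11,0,0,0],[-10,-15,-11,0,0,0],[-10,-18,-11,0,0,0]]'|sed -n 2,4p
python3 -m crank '[[-2,-4,0,0,0,0],[-4,-8,0,0,0,0],[-4,-10,0,0,0,0],[-4,-10,0,0,0,0]]'|sed -n 2p
python3 - <<'E'
from h import *
np.set_printoptions(precision=4,suppress=True)
p,d=ctrl.read_camera("scene");q,e=ctrl.read_camera("top");cv2.imwrite("pics/scene8.png",p);cv2.imwrite("pics/top8.png",q)
W=pts("top",e);z=W[...,2];m=(z>.165)&(z<.195)&(W[...,0]>.44)&(W[...,0]<.69)&(abs(W[...,1]+.04)<.07)
w=plane("top",np.c_[np.nonzero(m)[::-1]],.179)[:,:2];print(cv2.minAreaRect((w*1000).astype(np.float32)))
cv2.imwrite("pics/crop8.png",np.hstack([cv2.resize(q[120:270,230:380],None,fx=2.6,fy=2.6),cv2.resize(p[110:260,190:340],None,fx=2.6,fy=2.6)]))
a,b=cv2.imread("pics/top0.png"),q
for nm,x0,y0,x1,y1 in(("brush",278,88,293,150),("mug",340,138,380,182),("chalk",100,176,138,214),("blobs",388,178,446,240)):
    print(nm,cv2.absdiff(a[y0:y1,x0:x1],b[y0:y1,x0:x1]).mean())
print(ctrl.get_state()["time"])
E
```

```text
eef_pos: [0.5668, -0.0386, 0.1468]
contact_force: [-0.4, 0.5, -0.3]
opening: 0.703
eef_pos: [0.4414, 0.127, 0.2579]
tcp_rot: [0.998, 0.069, 0.001, 0.0]
contact_force: [1.1, -0.6, 0.6]
eef_pos: [0.3888, 0.2214, 0.2579]
((568.1521606445312, -37.850982666015625), (196.7806854248047, 64.59174346923828), 7.756096363067627)
brush 8.646953405017921
mug 3.9537878787878786
chalk 3.992382271468144
blobs 9.17575083426029
30.2
```

View pics/crop8.png

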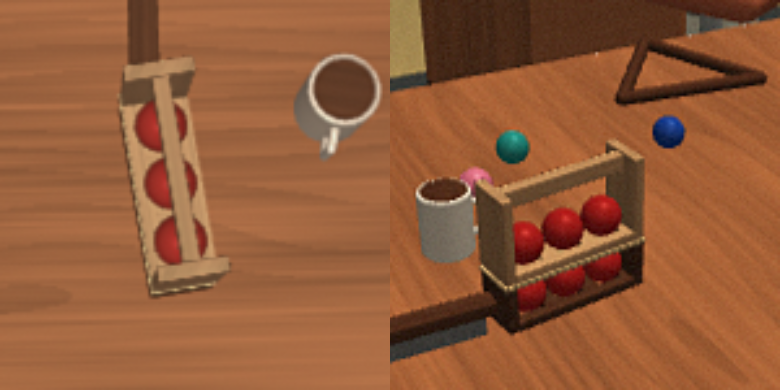

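The crop shows the tote square on the sheet and rack with all six balls seated. The tote reads (568.2, -37.9) mm at 7.76°, and the rack reads (567.6, -37.9) mm at 7.77°. The bystanders are where they were.

```bash
python3 -c "
from plant import ctrl
print(ctrl.sign_off())"
```

```text
the job is handed in; nothing more can be done
None
```

The job is done and handed in after about 30 s on the robot clock: the loose ball is in the rack's middle seat, the sheet lies squarely on the rack, and the tote with its three balls stands on it, within about 1 mm and 0.1° of the rack, with the mug, brush and chalk box left untouched.

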